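# Spacer on the welding fixture, then hold the offset lever level over its pins

### The arm

A 7-joint arm with a two-finger parallel gripper is mounted at the origin on the work surface. World frame = base frame: x ahead of the robot, y to its left, z up, the work surface at z = 0. Lengths are in m, angles in rad, forces in N, time in s.
With the tool pointing down it reaches from about 0.35 to 0.9 m from the base axis. Payload 7.2 kg.
Tool frame: the origin (TCP) lies at the very end of the fingers, on their centre line; the grasp point (between the pads) lies 19 mm behind it; x points along the fingers, y is the direction in which the jaws open and shut, and the axes are right-handed (so a half turn about x gives the same grasp; the last joint's range is limited). The gripper opens to 85 mm and grips with 20 to 120 N. Pads are 22 mm wide; open, the fingers measure 114 mm over their backs; the gripper's body (76 mm by 85 mm) begins 54 mm behind the grasp point. The pads swing forward as they close: fully open they stand 13 mm farther back than shut.
Start: joints at [1.186, 0.411, -0.013, 1.596, 0.006, 1.134, -0.082], TCP at [0.195, -0.594, 0.231] pointing down, gripper open.
Joint ranges: [-2.95, 2.95], [-0.29, 1.99], [-1.47, 1.44], [0.14, 2.54], [-1.03, 4.17], [0.13, 1.85], [-2.86, 2.86]. Speed limits (rad/s): [2.39, 2.39, 3.01, 3.01, 3.14, 3.14, 3.14].

### API

Orientations are given as a rotation vector (axis times angle).
In Python, from station import env gives the robot as it stands. The module is installed in compiled form; this text tells all that it offers.
- The arm moves only by the tool move_arm, never from a script. Its argument "plan" is a list of rows, each a list of 7 numbers: the opening, from 0 (shut) to 1 (fully open), then the shift along the tool's x, y, z in m, then the turn, a rotation vector about the tool's x, y, z in degrees. In form: [[fingers, tx, ty, tz, wx, wy, wz], ...]. A call has 1 to 5 rows; each row is the pose to reach, as a shift and turn from the pose commanded when the call began, along the tool's axes at that moment; what a row does not reach only later rows make up. A row lasts 1/8 s, in which the tool goes at most 62.5 mm and 10.7 degrees, less where a joint would pass 70% of its speed; a pose out of reach is approached as far as the arm can. A call with a gripper value outside its range is refused whole. The fingers move at their own pace and stop on an object; "force" is the grip in N (left out, the last holds). Time passes only in rows, so rows that repeat a pose let the fingers close. It gives the time, the measured TCP pose, the force and the opening at its end, in the units of the state.
- env.get_obs(): the state, without advancing time (a new reading comes with each control period).
- env.snapshot(name): name is "side" or "top"; returns (picture, depth): 480x640x3 uint8, red, green, blue; 480x640 float32, m along the optical axis (not along the pixel's ray), 0 where there is no reading.
- env.camera_params(name): a dict with "fovy" (degrees; the focal length in pixels is half the picture's height over the tangent of half this angle, whatever the lens; pixels are square), "cx", "cy" (the principal point, pixels), "camera_from_world" (4x4, takes a point from world to camera coordinates). Camera axes: x right, y up, looking along -z (the intrinsics and any distortion apply to the point x, -y, -z); pixel columns grow to the right and rows downward; lengths in m; the calibration is good to about 2 mm. A picture is of the moment at which its call begins. camera_params takes no time and is no camera call.
- env.hand_in(): hands the job in, once; it reports no verdict.
The state is a dict: "t": time; "joint_positions": joint angles; "joint_vel": joint speeds; "joint_torque": joint torques, N m; "position": TCP position; "orientation": TCP orientation; "wrist_force": force on the tool from outside, world axes, zero at the start; "ft_torque": the same for the moment, N m; "finger_gap": opening from 0.0 (shut) to 1.0 (fully open).
Only numpy, scipy, OpenCV 4.12 (cv2) and the standard library are available. Lean on these libraries where they do the work, as an engineer would, in place of code of your own. Each camera call takes 0.05 s, during which the arm holds its last target.

### The job

Lower the short spacer sleeve over the thick pin of the welding fixture until it sits flat on the plate, and let go of it. Then pick up the offset lever at its balance point and hold it level and still over the fixture, hub bore over the thick pin and eye over the thin pin, about two centimetres clear of the thick pin's tip. Finish while still holding it there, so that I can spray the pins before it goes down; drop nothing and leave the other things on the bench where they are.

Things in the scene. Friction and masses are not known exactly. Their poses are not given: they have to be found in the camera images.
- fixture: Welding fixture, fixed to the bench: dark steel plate 310 x 100 x 12 mm with a thick and a thin upright pin. Origin: on the thick pin's axis, at the plate's underside (bench level). x runs along the plate to the thin pin (to the robot's right, within 15 degrees), z up. The plate spans x -55 to 255, y -50 to 50 mm. Four flat screw heads near its corners are look only.
- thick_pin_tip (a point): Centre of the thick pin's tip, 64 mm above the bench. The pin: diameter 20 mm, 52 mm tall above the plate, its last 6 mm tapering to diameter 12. Axes as the fixture's.
- thin_pin_tip (a point): Centre of the thin pin's tip, 60 mm above the bench, 200 mm from the thick pin. The pin: diameter 8 mm, 12 mm tall, on a round pedestal of diameter 32 mm, 36 mm tall above the plate.
- sleeve: Short spacer sleeve, loose: plain steel tube standing upright on the bench, outside diameter 38 mm, bore 24 mm, 36 mm tall, about 0.18 kg. Both ends are alike. Origin: centre of its underside, z along the bore.
- lever: Offset lever, loose, one light grey steel part, 0.6 to 0.9 kg, lying flat on its hub and eye. Origin: centre of the hub's underside; x along the arm to the eye, z up. Hub: diameter 46, 40 mm tall, bore 22 mm. Straight arm 16 mm wide (y), 14 to 28 mm above the underside, nothing under it. The eye points to the robot's right or away from it, less than 60 degrees from the fixture's x.
- lever_balance (a point): Balance point of the lever (its centre of mass): in the arm, 54 mm from the hub's axis towards the eye, 20 mm above the underside. Axes as the lever's.
- lever_hub (a point): Centre of the hub bore at the lever's underside.
- lever_eye (a point): Centre of the eye bore at the lever's underside, 200 mm from the hub's axis. Eye: diameter 22 mm, 32 mm tall, bore 11 mm.
- pipe_stub: Bystander, loose: rusty round pipe stub with a bright machined collar at the top, diameter 48 mm, 90 mm tall, upright. Origin: centre of its underside. It and the sleeve stand in a row 110 to 210 mm apart between robot and fixture, either one on the left.
- square_tube: Bystander, loose: rusty square tube offcut, 70 x 70 mm, 95 mm tall, upright. Origin: centre of its underside.
- hammer: Bystander, loose: hammer standing on its 105 x 45 x 45 mm steel head, round wooden handle 26 mm thick upright to 213 mm. Origin: centre of the head's underside, x along the head.
- spray_can: Bystander, loose: grey spray can, diameter 64 mm, 187 mm tall with its white cap, upright at the robot's right. Origin: centre of its underside.
Mind the look-alikes: they are no part of the job. Several things look just like the sleeve: the one meant starts farthest from the robot's base.

How it is judged:
By the outcome, as a careful person would: the job done as asked, in the order asked, and still so for the second after the job is handed in, while the arm keeps its last pose, push and grip.
It also fails if it takes over 54 s, if anything falls off the work surface, if the arm or the gripper's body presses on something with over 40 N, if the wrist force passes 120 N, or if a joint passes its speed limit or range.

## Working session

There is one attempt and no reset: what is moved stays moved. The work goes in short steps, Python scripts to look and compute and a tool call to move; the robot and the scene stay as the last step left them, time stands still between calls to the robot, and variables do not carry over. Pictures are saved under pics/ and viewed, and the job is handed in when it is done.

Besides the shell and the picture viewer there is one more tool, called after "Call:" as name(argument=value, ...) on one line, values as JSON. move_arm: Moves the arm, as the interface text tells. Its arguments: {"type":"object","properties":{"plan":{"type":"array","items":{"type":"array","items":{"type":"number"}}},"force":{"type":"number"}},"required":["plan"]}

```bash
mkdir -p pics; cat > h.py <<'E'
import numpy as np, cv2
from station import env
def snap(n,f=None):
    p,d=env.snapshot(n); c=env.camera_params(n)
    np.savez(f'last_{n}.npz',p=p,d=d)
    if f: cv2.imwrite(f'pics/{f}.png',p[:,:,::-1])
    return p,d,c
def pts(d,c):
    H,W=d.shape; f=H/2/np.tan(np.radians(c['fovy'])/2)
    u,v=np.meshgrid(np.arange(W),np.arange(H))
    X=np.stack([(u-c['cx'])/f*d,-(v-c['cy'])/f*d,-d,np.ones_like(d)],-1)
    return (X@np.linalg.inv(c['camera_from_world']).T)[...,:3]
E
python3 - <<'E'
from h import *
for n in('top','side'):
    p,d,c=snap(n,n+'0'); print({k:v for k,v in c.items()})
    print(pts(d,c)[::120,::160].round(3).tolist())
print(env.get_obs())
E
```

```text
{'fovy': 55.81709695502571, 'cx': 310.4095738261371, 'cy': 236.10642502173513, 'camera_from_world': array([[-0.00962965, -0.99978274, -0.01848611, -0.01720643],
       [ 0.99576264, -0.01127846,  0.09126642, -0.56054327],
       [-0.09145508, -0.01752892,  0.99565491, -1.20085784],
       [ 0.        ,  0.        ,  0.        ,  1.        ]])}
[[[1.762, 1.438, -0.745], [1.75, 0.685, -0.753], [1.736, -0.065, -0.756], [1.71, -0.799, -0.74]], [[1.181, 1.407, -0.745], [0.899, 0.402, 0.002], [0.892, -0.053, 0.0], [0.886, -0.503, -0.003]], [[0.63, 1.385, -0.755], [0.556, 0.395, 0.001], [0.552, -0.049, -0.001], [0.547, -0.489, -0.003]], [[0.103, 1.354, -0.751], [0.229, 0.39, -0.003], [0.227, -0.045, -0.0], [0.224, -0.473, 0.0]]]
{'fovy': 51.90957266099529, 'cx': 316.4826298505048, 'cy': 240.49203125287966, 'camera_from_world': array([[-0.90137966, -0.43283962,  0.01282821,  0.46444604],
       [ 0.34148747, -0.69230042,  0.63569366, -0.25862149],
       [-0.26627243,  0.57738201,  0.77183483, -0.91185204],
       [ 0.        ,  0.        ,  0.        ,  1.        ]])}
[[[2.278, -0.72, -0.07
[... 383 characters left out ...]
oint_positions': array([ 1.18574458,  0.41184053, -0.01272555,  1.59699216,  0.0056089 ,
        1.13427135, -0.08220539]), 'joint_vel': array([-1.09291604e-03, -1.07118871e-03, -3.68038911e-05, -1.45766227e-03,
       -8.24348460e-04, -5.86051244e-04, -5.43909148e-04]), 'joint_torque': array([ 3.38403341e-03, -6.01823473e+01,  6.84854966e-01, -3.00087762e+01,
        1.40497173e-02,  6.50110363e-03, -2.90615617e-05]), 'position': array([ 0.19456191, -0.59346626,  0.23051122]), 'orientation': array([ 2.05053585,  0.32918808, -2.0512371 ]), 'wrist_force': array([ 0.2418271 , -0.17879373,  0.25127313]), 'ft_torque': array([0.0295013 , 0.02783838, 0.005928  ]), 'finger_gap': 0.9945677076445149}
```

View pics/top0.png

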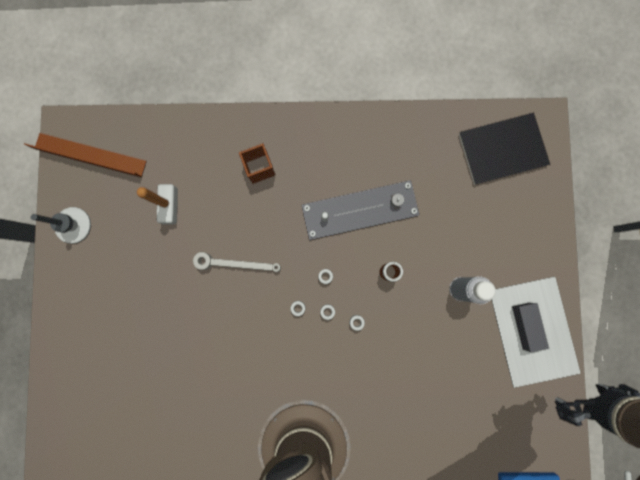

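View pics/side0.png

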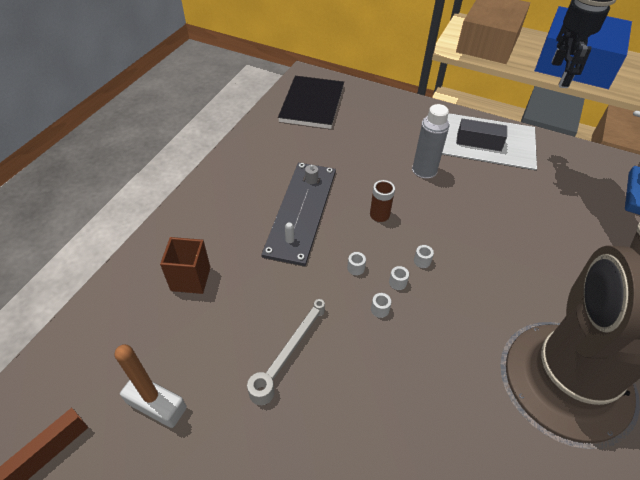

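Top view: four sleeve look-alikes at px (326,276), (298,309), (328,312) and (357,323). The farthest from the base at (305,465) is (326,276), in a row with the pipe stub at (393,271). The fixture's thick pin is at (324,217) and the pedestal with the thin pin at (398,200). The lever's hub is at (202,261) and its eye at (277,268). Next I measure them in both views, with a close crop.

```bash
cat > m.py <<'E'
from h import *
from scipy.optimize import least_squares
def circ(P):
    f=lambda q:np.hypot(P[:,0]-q[0],P[:,1]-q[1])-q[2]
    r=least_squares(f,[*P.mean(0)[:2],.02],loss='soft_l1',f_scale=.001); return r.x
def load(n):
    z=np.load(f'last_{n}.npz'); return z['p'],z['d'],env.camera_params(n)
def clusters(n,zlo=.01):
    p,d,c=load(n); X=pts(d,c)
    m=((X[...,2]>zlo)&(d>0)&(X[...,0]>.2)&(X[...,0]<1)&(np.abs(X[...,1])<.6)).astype(np.uint8)
    k,l,s,_=cv2.connectedComponentsWithStats(m)
    return X,l,s
E
python3 - <<'E'
from m import *
for n in('top','side'):
    X,l,s=clusters(n,.006)
    print(n)
    for i in range(1,len(s)):
        if s[i,4]<40: continue
        P=X[l==i]; zt=np.percentile(P[:,2],97)
        T=P[P[:,2]>zt-.006]
        print(s[i].tolist(),'ctr',P.mean(0).round(4),'zmax',zt.round(4),'top ctr',((T.min(0)+T.max(0))/2).round(4),len(T))
p,_,_=load('top'); a=cv2.resize(p[170:340,180:430],None,fx=3.2,fy=3.2,interpolation=cv2.INTER_CUBIC)
cv2.imwrite('pics/crop1.png',a[:,:,::-1])
E
```

```text
top
[459, 117, 62, 68, 2993] ctr [ 0.7931 -0.5268  0.0161] zmax 0.0208 top ctr [ 0.7921 -0.5195  0.0199] 2118
[239, 144, 37, 40, 670] ctr [0.753  0.1183 0.0649] zmax 0.0968 top ctr [0.7547 0.1168 0.0957] 213
[81, 158, 61, 20, 241] ctr [0.7548 0.5201 0.0345] zmax 0.0526 top ctr [0.7566 0.5248 0.051 ] 101
[302, 181, 118, 59, 3998] ctr [ 0.632  -0.1588  0.0132] zmax 0.0469 top ctr [ 0.6353 -0.1619  0.0544] 163
[137, 185, 41, 40, 1006] ctr [0.6485 0.3629 0.0762] zmax 0.2089 top ctr [0.6525 0.369  0.2089] 80
[85, 214, 6, 22, 73] ctr [0.5998 0.5949 0.0106] zmax 0.0148 top ctr [0.6036 0.5935 0.0128] 53
[193, 253, 88, 19, 647] ctr [0.4886 0.1947 0.03  ] zmax 0.0419 top ctr [0.4956 0.1794 0.0407] 160
[380, 262, 23, 19, 253] ctr [ 0.4619 -0.2323  0.0652] zmax 0.0934 top ctr [ 0.4632 -0.2325  0.0917] 91
[319, 270, 14, 14, 99] ctr [ 0.4514 -0.0623  0.0347] zmax 0.0391 top ctr [ 0.4511 -0.0624  0.0369] 79
[450, 277, 47, 27, 988] ctr [ 0.4151 -0.416   0.1329] zmax 0.1883 top ctr [ 0.4138 -0.4305  0.1875] 270
[507, 293, 31, 64, 1038] ctr [ 0.3202 -0.5783  0.0405] zmax 0.0588 top ctr [ 0.3143 -0.58 
[... 1355 characters left out ...]
, 245, 20, 23, 337] ctr [ 0.3281 -0.1407  0.0268] zmax 0.0386 top ctr [ 0.3289 -0.1445  0.0364] 141
[348, 252, 18, 23, 341] ctr [ 0.4503 -0.0591  0.027 ] zmax 0.0385 top ctr [ 0.4516 -0.0621  0.0368] 144
[389, 266, 20, 24, 360] ctr [ 0.3568 -0.0632  0.0266] zmax 0.039 top ctr [ 0.3568 -0.0674  0.0367] 144
[371, 293, 21, 24, 375] ctr [0.3667 0.0153 0.0268] zmax 0.0386 top ctr [0.3672 0.0122 0.0363] 161
[247, 299, 78, 106, 1590] ctr [0.4879 0.2039 0.0299] zmax 0.0423 top ctr [0.4961 0.2694 0.0405] 424
[114, 344, 73, 84, 2616] ctr [0.64   0.3744 0.0855] zmax 0.2108 top ctr [0.6515 0.3693 0.2101] 208
[0, 414, 87, 66, 1770] ctr [0.7565 0.5121 0.0292] zmax 0.0518 top ctr [0.7518 0.5124 0.0507] 431
```

View pics/crop1.png

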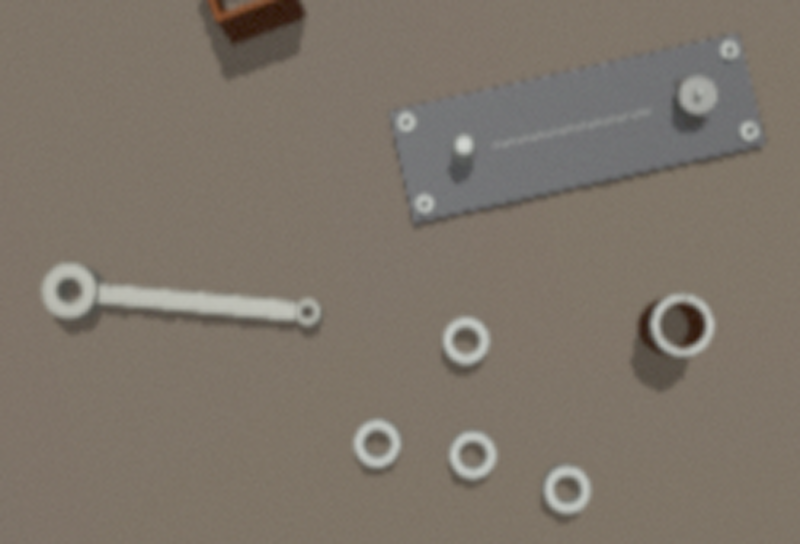

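The crop confirms the choice: the sleeve is the ring at crop (466,341), top px (326,276), world (0.451,-0.062), 0.456 m from the base. The other three are at about 0.36–0.37 m. Now the fine measurements of fixture, sleeve and lever.

```bash
cat > fine.py <<'E'
from m import *
def proj(c,P):
    P=np.atleast_2d(P); q=np.c_[P,np.ones(len(P))]@c['camera_from_world'].T
    f=240/np.tan(np.radians(c['fovy'])/2)
    return np.c_[c['cx']+f*q[:,0]/-q[:,2], c['cy']-f*q[:,1]/-q[:,2]]
def unproj(c,uv,z):
    f=240/np.tan(np.radians(c['fovy'])/2); M=np.linalg.inv(c['camera_from_world'])
    r=M[:3,:3]@np.array([(uv[0]-c['cx'])/f,-(uv[1]-c['cy'])/f,-1]); o=M[:3,3]
    return o+r*(z-o[2])/r[2]
def near(n,x,y,r,zlo,zhi):
    p,d,c=load(n); X=pts(d,c)
    m=(np.hypot(X[...,0]-x,X[...,1]-y)<r)&(X[...,2]>zlo)&(X[...,2]<zhi)
    return X[m],p[m]
def ring(P,Rout,Rin):
    # centre of annulus: mean-based
    o=P[:,:2].mean(0)
    for _ in range(5):
        k=np.hypot(*(P[:,:2]-o).T)<Rout+.004; o=P[k,:2].mean(0)
    return o,k.sum()
E
python3 - <<'E'
from fine import *
for n in('top','side'):
    print(n)
    p,d,c=load(n); X=pts(d,c)
    m=((X[...,2]>.006)&(X[...,2]<.018)&(np.hypot(X[...,0]-.632,X[...,1]+.16)<.2)).astype(np.uint8)
    P=X[m>0]; 
    r=cv2.minAreaRect((P[:,:2]*1000).astype(np.float32)); print('plate',r, 'zmed',np.median(P[:,2]))
    for nm,x,y,rr,a,b in [('thick',.607,-.066,.03,.045,.08),('thick_side',.607,-.066,.03,.02,.05),('thin',.65,-.262,.03,.052,.08),('ped',.65,-.262,.03,.04,.055),('pedside',.65,-.262,.03,.02,.04),
       ('sleeve',.4513,-.0622,.03,.028,.05),('hub',.496,.27,.035,.034,.05),('eye',.482,.07,.02,.027,.04),('pipe',.4625,-.233,.03,.084,.1)]:
        P,_=near(n,x,y,rr,a,b)
        if len(P)>5: print(nm,len(P),'mean',P.mean(0).round(4),'mid',((P.min(0)+P.max(0))/2).round(4),'ext',np.ptp(P,0).round(4),'circ',circ(P).round(4) if len(P)>10 else '')
E
```

```text
top
plate ((631.2169189453125, -160.99508666992188), (322.1139221191406, 397.70916748046875), 88.13471221923828) zmed 0.01128335581577744
thick 50 mean [ 0.6111 -0.0617  0.0598] mid [ 0.6118 -0.0615  0.0572] ext [0.019  0.0186 0.02  ] circ [ 0.6113 -0.0617  0.0072]
thick_side 10 mean [ 0.6051 -0.0603  0.0365] mid [ 0.6054 -0.0617  0.0371] ext [0.0074 0.0191 0.0208] circ 
thin 11 mean [ 0.6538 -0.2566  0.0563] mid [ 0.6582 -0.2572  0.0565] ext [0.0189 0.0159 0.0086] circ [ 0.6595 -0.2526  0.0084]
ped 105 mean [ 0.653  -0.2565  0.0474] mid [ 0.6539 -0.2567  0.0475] ext [0.0301 0.0296 0.0121] circ [ 0.6537 -0.257   0.0117]
pedside 18 mean [ 0.6454 -0.2482  0.0324] mid [ 0.6505 -0.2525  0.0307] ext [0.0253 0.0217 0.0146] circ [ 0.6538 -0.2579  0.0161]
sleeve 96 mean [ 0.4513 -0.0622  0.0352] mid [ 0.4511 -0.0624  0.0348] ext [0.0346 0.0348 0.0115] circ [ 0.4513 -0.0618  0.0156]
hub 177 mean [0.4961 0.2688 0.039 ] mid [0.4956 0.2692 0.0398] ext [0.0428 0.047  0.0113] circ [0.4961 0.269  0.0178]
eye 47 mean [0.4769 0.0741 0.0307] mid [0.4765 0.0754 0.0319] ext [0.019  0.0274 0.0096] circ [
[... 726 characters left out ...]
2 -0.2564  0.0472] ext [0.033  0.0318 0.0143] circ [ 0.653  -0.2562  0.0123]
pedside 81 mean [ 0.6493 -0.2476  0.0301] mid [ 0.6523 -0.2521  0.0299] ext [0.0344 0.0223 0.0193] circ [ 0.6542 -0.2586  0.0158]
sleeve 176 mean [ 0.4511 -0.061   0.0352] mid [ 0.4516 -0.062   0.0348] ext [0.0375 0.0369 0.0124] circ [ 0.4513 -0.061   0.0156]
hub 438 mean [0.4957 0.2699 0.0402] mid [0.4961 0.2694 0.0393] ext [0.0456 0.0446 0.0106] circ [0.4956 0.2702 0.0179]
eye 104 mean [0.4766 0.0748 0.0313] mid [0.4764 0.0738 0.0316] ext [0.0203 0.0298 0.0091] circ [0.4765 0.0732 0.0093]
pipe 182 mean [ 0.4617 -0.2323  0.0894] mid [ 0.462  -0.2337  0.0903] ext [0.048  0.0485 0.0121] circ [ 0.4618 -0.232   0.0216]
```

```bash
cat > go.py <<'E'
import numpy as np,sys
from scipy.spatial.transform import Rotation as R
from station import env
def go(x,y,z,yaw):
    """tool x down, tool y at world angle yaw (deg)"""
    o=env.get_obs(); R0=R.from_rotvec(o['orientation']); M=R0.as_matrix()
    a=np.radians(yaw); ty=np.array([np.cos(a),np.sin(a),0]); tx=np.array([0,0,-1.]); 
    if ty@M[:,1]<0: ty=-ty
    T=np.c_[tx,ty,np.cross(tx,ty)]
    dp=M.T@(np.array([x,y,z])-o['position']); dr=(R0.inv()*R.from_matrix(T)).as_rotvec(degrees=True)
    print('shift',dp.round(4),'turn',dr.round(2))
def st():
    o=env.get_obs(); M=R.from_rotvec(o['orientation']).as_matrix()
    print('t',round(o['t'],2),'pos',o['position'].round(4),'yaw',np.degrees(np.arctan2(M[1,1],M[0,1])).round(2),'tilt',M[2].round(4),'F',o['wrist_force'].round(1),'T',o['ft_torque'].round(2),'gap',round(o['finger_gap'],3),'q',o['joint_positions'].round(2))
if __name__=='__main__':
    st()
    if len(sys.argv)>1: go(*map(float,sys.argv[1:5]))
E
python3 go.py .4513 -.0618 .15 90
```

```text
t 0.1 pos [ 0.1946 -0.5935  0.2305] yaw -71.84 tilt [-1.0e+00 -1.5e-03  1.0e-04] F [ 0.2 -0.2  0.3] T [0.03 0.03 0.01] gap 0.995 q [ 1.19  0.41 -0.01  1.6   0.01  1.13 -0.08]
shift [ 0.0811 -0.4251 -0.4096] turn [18.16  0.02  0.08]
```

Call:
move_arm(plan=[[1, 0, -0.043, -0.041, 4, 0, 0], [1, 0, -0.086, -0.082, 8, 0, 0], [1, 0, -0.129, -0.123, 12, 0, 0], [1, 0, -0.172, -0.164, 15, 0, 0], [1, 0, -0.215, -0.205, 18, 0, 0]])

```text
t: 0.72
position: [0.323, -0.3238, 0.2312]
orientation: [2.221, 0.001, -2.221]
wrist_force: [1.5, 0.1, -0.4]
finger_gap: 0.999
```

```bash
python3 go.py .4513 -.0618 .10 90
```

```text
t 0.72 pos [ 0.323  -0.3238  0.2312] yaw -89.95 tilt [-1.e+00  1.e-04 -0.e+00] F [ 1.5  0.1 -0.4] T [-0.01 -0.09  0.  ] gap 0.999 q [ 0.79  0.13 -0.12  1.98  0.02  1.03 -0.91]
shift [ 0.1312 -0.2619 -0.1286] turn [ 0.05 -0.   -0.01]
```

Call:
move_arm(plan=[[1, 0, -0.052, -0.026, 0, 0, 0], [1, 0, -0.104, -0.052, 0, 0, 0], [1, 0.02, -0.157, -0.078, 0, 0, 0], [1, 0.06, -0.21, -0.104, 0, 0, 0], [1, 0.11, -0.262, -0.1286, 0, 0, 0]])

```text
t: 1.35
position: [0.4442, -0.0773, 0.1354]
orientation: [2.222, 0.003, -2.218]
wrist_force: [1.4, -0.9, -0.5]
finger_gap: 0.998
```

```bash
python3 go.py .4513 -.0618 .004 90; python3 - <<'E'
from h import *
p,d,c=snap('side','side1'); 
E
```

```text
t 1.35 pos [ 0.4442 -0.0773  0.1354] yaw -89.84 tilt [-1.0e+00  2.0e-04 -2.1e-03] F [ 1.4 -0.9 -0.5] T [-0.06 -0.06 -0.01] gap 0.998 q [ 0.38  0.26 -0.36  2.09  0.13  0.81 -1.63]
shift [ 0.1314 -0.0155 -0.0069] turn [ 0.16 -0.12 -0.01]
```

View pics/side1.png

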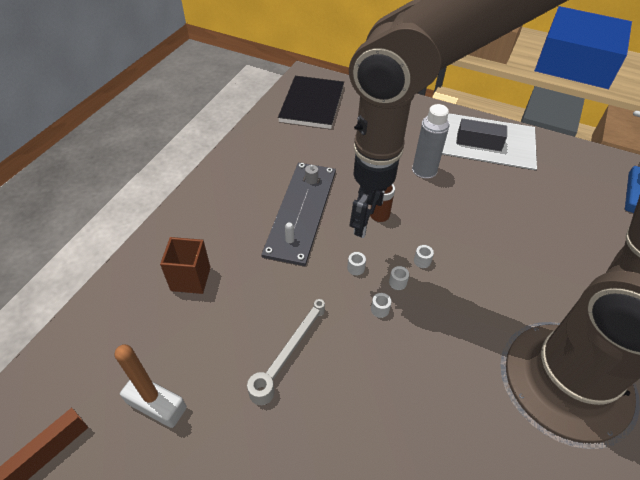

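The side view shows the open gripper coming in above the sleeve at (357,263), clear of the pipe stub at (383,200). Letting it settle first.

Call:
move_arm(plan=[[1, 0, 0, 0, 0, 0, 0], [1, 0.04, 0, 0, 0, 0, 0], [1, 0.06, 0, 0, 0, 0, 0], [1, 0.06, 0, 0, 0, 0, 0]])

```text
t: 1.9
position: [0.4421, -0.0803, 0.0755]
orientation: [2.219, 0.0, -2.223]
wrist_force: [0.6, -0.2, 0.2]
finger_gap: 1.001
```

```bash
python3 go.py .4513 -.0618 .004 90
```

```text
t 1.9 pos [ 0.4421 -0.0803  0.0755] yaw -89.96 tilt [-1.e+00  4.e-04  2.e-03] F [ 0.6 -0.2  0.2] T [ 0.04 -0.04 -0.02] gap 1.001 q [ 0.35  0.36 -0.33  2.14  0.19  0.67 -1.68]
shift [ 0.0715 -0.0185 -0.0093] turn [ 0.04  0.12 -0.02]
```

Call:
move_arm(plan=[[1, 0.005, -0.0185, -0.0093, 0, 0, 0], [1, 0.005, -0.0185, -0.0093, 0, 0, 0], [1, 0.03, -0.0185, -0.0093, 0, 0, 0], [1, 0.06, -0.0185, -0.0093, 0, 0, 0], [1, 0.06, -0.0185, -0.0093, 0, 0, 0]])

```text
t: 2.52
position: [0.4511, -0.0614, 0.0154]
orientation: [2.217, 0.002, -2.223]
wrist_force: [0.1, -0.2, -1.4]
finger_gap: 1.002
```

```bash
python3 go.py .4513 -.0618 .004 90
```

```text
t 2.52 pos [ 0.4511 -0.0614  0.0154] yaw -89.89 tilt [-1.0e+00  5.0e-04  2.7e-03] F [ 0.1 -0.2 -1.4] T [0.03 0.01 0.03] gap 1.002 q [ 0.27  0.48 -0.29  2.17  0.26  0.53 -1.79]
shift [ 0.0114  0.0004 -0.0002] turn [ 0.11  0.16 -0.03]
```

Call:
move_arm(plan=[[1, 0.01, 0, 0, 0, 0.15, 0], [1, 0.011, 0, 0, 0, 0.15, 0], [0, 0.011, 0, 0, 0, 0.15, 0], [0, 0.011, 0, 0, 0, 0.15, 0], [0, 0.011, 0, 0, 0, 0.15, 0]], force=40)

```text
t: 3.15
position: [0.4526, -0.0605, 0.0053]
orientation: [2.223, 0.003, -2.216]
wrist_force: [-1.4, 1.0, 6.5]
finger_gap: 0.419
```

Call:
move_arm(plan=[[0, 0, 0, 0, 0, 0, 0], [0, 0, 0, 0, 0, 0, 0], [0, 0, 0, 0, 0, 0, 0]])

```text
t: 3.52
position: [0.4526, -0.0605, 0.0053]
orientation: [2.223, 0.002, -2.217]
wrist_force: [-1.2, -0.3, 5.7]
finger_gap: 0.419
```

```bash
python3 go.py .4513 -.0618 .004 90
```

```text
t 3.52 pos [ 0.4526 -0.0605  0.0053] yaw -89.85 tilt [-1.0e+00  3.0e-04 -3.1e-03] F [-1.2 -0.3  5.7] T [-0.08  0.23 -0.04] gap 0.419 q [ 0.26  0.49 -0.28  2.17  0.28  0.5  -1.8 ]
shift [0.0013 0.0013 0.0013] turn [ 0.15 -0.18 -0.02]
```

Call:
move_arm(plan=[[0, -0.02, 0, 0, 0, 0, 0], [0, -0.05, 0, 0, 0, 0, 0], [0, -0.09, 0, 0, 0, 0, 0], [0, -0.095, 0, 0, 0, 0, 0]])

```text
t: 4.03
position: [0.4535, -0.0605, 0.102]
orientation: [2.227, 0.002, -2.212]
wrist_force: [0.0, -0.1, -2.1]
finger_gap: 0.417
```

```bash
python3 - <<'E'
from h import *
snap('side','side2'); snap('top','top2')
import cv2
for n in('side','top'):
    p=cv2.imread(f'pics/{n}2.png')
    a=p[120:320,240:460] if n=='side' else p[150:350,220:440]
    cv2.imwrite(f'pics/{n}2c.png',cv2.resize(a,None,fx=2.7,fy=2.7,interpolation=cv2.INTER_CUBIC))
E
python3 go.py .612 -.0605 .13 90
```

```text
t 4.12 pos [ 0.4522 -0.0606  0.1001] yaw -89.87 tilt [-1.0e+00  4.0e-04 -3.7e-03] F [ 0.3 -0.5 -1.7] T [-0.01  0.02 -0.02] gap 0.414 q [ 0.33  0.32 -0.36  2.11  0.17  0.73 -1.71]
shift [-0.0293  0.0003 -0.1599] turn [ 0.13 -0.21 -0.03]
```

View pics/side2c.png

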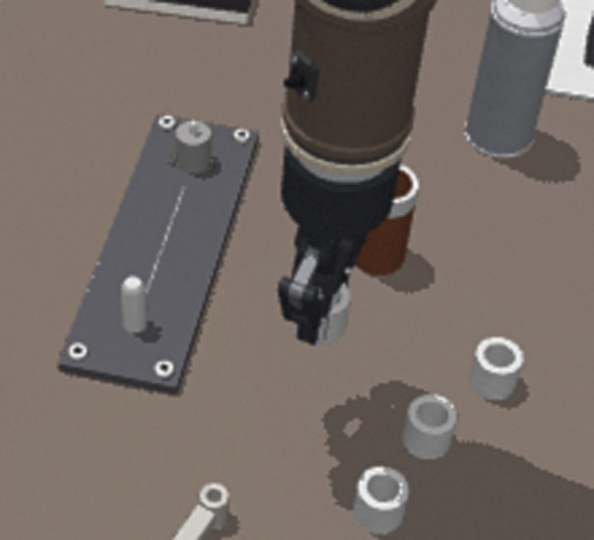

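View pics/top2c.png

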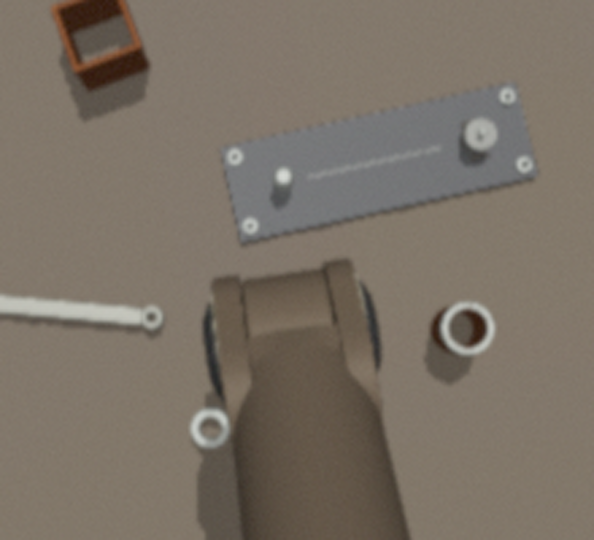

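The sleeve is in the jaws at side crop (338,310), nothing else has moved, and the three look-alikes still stand. Carrying it over the thick pin at side crop (133,300).

Call:
move_arm(plan=[[0, -0.005, 0, -0.03, 0, 0, 0], [0, -0.005, 0, -0.07, 0, -0.1, 0], [0, -0.005, 0, -0.11, 0, -0.2, 0], [0, -0.005, 0.0003, -0.15, 0, -0.2, 0], [0, 0, 0.0003, -0.16, 0, -0.2, 0]])

```text
t: 4.75
position: [0.6134, -0.0599, 0.0981]
orientation: [2.218, 0.004, -2.222]
wrist_force: [-0.8, 0.1, -2.2]
finger_gap: 0.419
```

Call:
move_arm(plan=[[0, 0, 0, 0, 0, 0, 0], [0, 0.01, 0, 0, 0, 0, 0], [0, 0.015, 0, 0, 0, 0, 0], [0, 0.015, 0, 0, 0, 0, 0]])

```text
t: 5.25
position: [0.6112, -0.0604, 0.0847]
orientation: [2.218, 0.003, -2.222]
wrist_force: [0.1, 0.3, -1.4]
finger_gap: 0.418
```

```bash
python3 - <<'E'
from h import *
snap('side','side3'); snap('top','top3')
import cv2
for n in('side','top'):
    p=cv2.imread(f'pics/{n}3.png')
    a=p[180:280,230:370] if n=='side' else p[170:270,260:400]
    cv2.imwrite(f'pics/{n}3c.png',cv2.resize(a,None,fx=5,fy=5,interpolation=cv2.INTER_CUBIC))
E
python3 go.py .612 -.061 .085 90
```

```text
t 5.35 pos [ 0.6119 -0.0603  0.0855] yaw -89.85 tilt [-1.e+00  1.e-04  7.e-04] F [ 0.1  0.  -2. ] T [ 0.04 -0.03 -0.02] gap 0.417 q [ 0.25  0.57 -0.32  1.74  0.22  0.86 -1.74]
shift [ 0.0005  0.0007 -0.0001] turn [ 0.15  0.04 -0.01]
```

View pics/side3c.png

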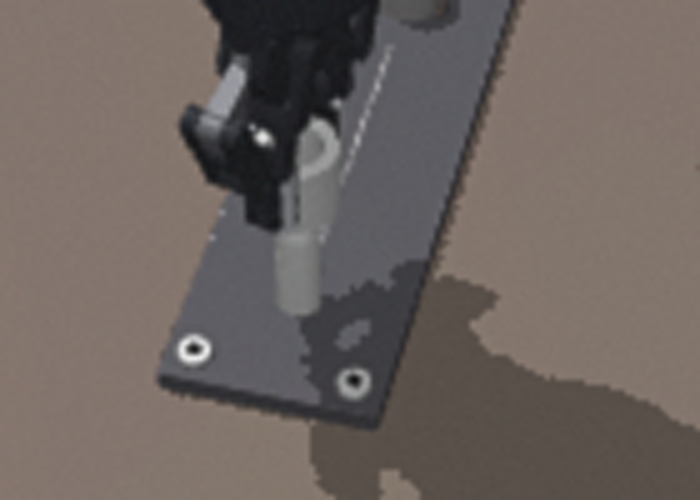

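View pics/top3c.png

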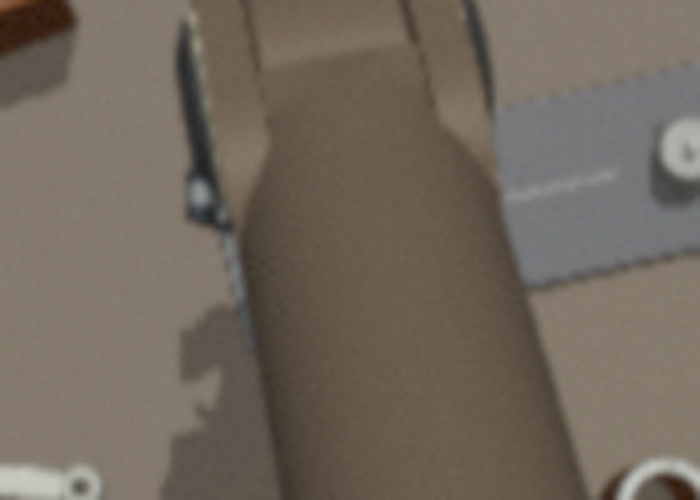

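```bash
cat > fitc.py <<'E'
from fine import *
def fitR(P,Rr,x0):
    f=lambda q:np.hypot(P[:,0]-q[0],P[:,1]-q[1])-Rr
    return least_squares(f,x0,loss='soft_l1',f_scale=.001)
E
python3 - <<'E'
from fitc import *
p,d,c=load('side'); X=pts(d,c)
def dump(v0,v1,u0,u1,step=1):
    pass
sub=(slice(200,245),slice(278,302))
Y=X[sub]; pp=p[sub]
# print rows: z & col intensities
for v in range(204,246,4):
    print(v,' '.join(f"{int(p[v,u].mean()):3d}/{X[v,u,2]*1000:.0f}" for u in range(280,302,1)))
E
```

```text
204  60/151  36/151  31/152  32/156  34/158  34/157  37/156  34/159  34/158  31/160  24/157  52/153 127/114 152/116 147/115  94/113  41/116  46/116  97/111  96/14  94/15 104/12
208  36/174 104/169 174/115 139/115 101/110  41/150  32/149  30/149  29/143  63/140 122/108 122/106 117/107 110/109 107/113 148/116 153/117 143/115  97/101  93/12 107/14 161/11
212  29/161  29/157  25/157  29/152  30/137  36/138  33/141  26/137  38/132  98/95 122/93 122/93 130/93 147/117 151/116 154/115 135/117 104/111  93/12 120/12 117/11  95/12
216  29/152  29/150  26/145  30/143  25/137  28/124  55/126  76/123  96/118  93/116 122/113 119/112 118/111 116/111 114/108 110/106 109/105 103/102 115/14  96/13  95/11  94/15
220  29/110  28/110  29/137  30/113  26/116  32/114  76/107 114/110 102/109  76/107 120/102 120/100 118/99 118/97 115/94 112/94 108/90 100/89  95/14  96/14  96/12  95/14
224  41/94  36/98  34/97  31/101  25/103  27/102  62/96 113/96 102/97  91/92 120/89 119/86 119/85 118/84 114/85 113/85 103/12  96/9  94/15  95/13  94/15  96/13
228  96/14  96/15  96/13  95/15  96/10 112/57 125/60 133/61 137/58 137/63 138/63 129/61 118/61 111/59 119/12  97/13  95/13  95/11  96/13  96/13  97/9  95/13
232  95/11  96/13  95/13  96/12  96/14 115/43 120/47 123/47 124/47 127/49 126/48 122/50 116/48 106/44  93/13  96/13  97/13  95/15  95/14  96/11  96/14  95/10
236  95/14  95/12  96/12  95/13  96/13 109/27 121/32 124/36 122/39 124/37 124/38 121/33 114/34 106/30  96/13  95/10  95/16  96/13  96/11  97/14  94/11  95/10
240  97/11  96/14  93/9  95/9  96/13 106/12 118/17 121/19 122/21 122/24 123/22 120/20 114/20 105/18  72/12  62/15  61/12  64/13  62/15  63/11  62/11  62/12
244  96/13  96/14  96/12  95/13  96/9  96/10  96/15  94/14  95/12  93/14  66/12  61/12  63/12  62/11  63/13  62/12  64/11  63/12  63/11  66/13  69/11  93/14
```

```bash
python3 - <<'E'
from fitc import *
p,d,c=load('side'); X=pts(d,c)
m=np.zeros(d.shape,bool); m[213:226,290:299]=1
m&=(X[...,2]>.083)&(X[...,2]<.113)&(p.mean(-1)>100)
S=X[m]; r=fitR(S,.019,[.611,-.061]); print('sleeve',len(S),r.x,np.std(r.fun))
m=np.zeros(d.shape,bool); m[230:242,285:294]=1
m&=(X[...,2]>.017)&(X[...,2]<.055)
Q=X[m]; r=fitR(Q,.010,[.611,-.061]); print('pin',len(Q),r.x,np.std(r.fun))
# silhouette prediction: right edge of cylinder axis(x,y), R, at z
def edge(x,y,Rr,z):
    a=np.linspace(0,2*np.pi,721); P=np.c_[x+Rr*np.cos(a),y+Rr*np.sin(a),np.full(721,z)]
    return proj(c,P)
def lr(x,y,Rr,z0,z1,v):
    P=np.vstack([edge(x,y,Rr,z) for z in np.linspace(z0,z1,150)])
    k=abs(P[:,1]-v)<.4; return P[k,0].min().round(2),P[k,0].max().round(2)
print('pin pred at .6115,-.0618', lr(.6115,-.0618,.01,.012,.058,236),lr(.6115,-.0618,.01,.012,.058,232),'tip',proj(c,[.6115,-.0618,.064]))
for x,y in((.6107,-.0603),(.6115,-.0618)):
    print('sl',x,y,lr(x,y,.019,.08,.116,216),lr(x,y,.019,.08,.116,220))
def sub(v,lo,hi,bg,fgL):
    pass
for v in (216,218,220,222): print(v,p[v,292:302].mean(-1).astype(int))
for v in (230,232,234,236,238): print(v,p[v,282:298].mean(-1).astype(int))
E
```

```text
sleeve 73 [ 0.6108975  -0.06200058] 0.0012627943097622426
pin 95 [ 0.61269473 -0.06323982] 0.0010588227866183573
pin pred at .6115,-.0618 (np.float64(284.93), np.float64(294.04)) (np.float64(284.7), np.float64(293.9)) tip [[288.98129727 224.84615759]]
sl 0.6107 -0.0603 (np.float64(279.45), np.float64(297.61)) (np.float64(279.72), np.float64(297.71))
sl 0.6115 -0.0618 (np.float64(279.49), np.float64(297.61)) (np.float64(279.76), np.float64(297.69))
216 [118 116 114 110 109 103 115  96  95  94]
218 [121 116 115 111 109 101  93  93  96  94]
220 [118 118 115 112 108 100  95  96  96  95]
222 [120 117 113 112 107  99  97  95  95  95]
230 [ 97  94  98 122 122 125 126 125 125 121 117 107  95  94  96  96]
232 [ 95  96  96 115 120 123 124 127 126 122 116 106  93  96  97  95]
234 [ 95  95  98 115 124 125 124 125 125 119 115 106  88  94  95  96]
236 [ 96  95  96 109 121 124 122 124 124 121 114 106  96  95  95  96]
238 [ 97  95  96 106 119 123 124 124 123 121 114 106  94  93  94  96]
```

Call:
move_arm(plan=[[0, 0.008, 0.0008, -0.0006, 0, 0, 0], [0, 0.015, 0.0008, -0.0006, 0, 0, 0], [0, 0.022, 0.0008, -0.0006, 0, 0, 0], [0, 0.028, 0.0008, -0.0006, 0, 0, 0], [0, 0.028, 0.0008, -0.0006, 0, 0, 0]])

```text
t: 5.98
position: [0.6123, -0.061, 0.0565]
orientation: [2.218, 0.003, -2.222]
wrist_force: [-1.0, 0.5, -1.6]
finger_gap: 0.422
```

```bash
python3 go.py .6124 -.0611 .0175 90
```

```text
t 5.97 pos [ 0.6123 -0.061   0.0565] yaw -89.84 tilt [-1.e+00 -1.e-04  2.e-03] F [-1.   0.5 -1.6] T [-0.02  0.01  0.03] gap 0.422 q [ 0.24  0.61 -0.31  1.76  0.24  0.81 -1.75]
shift [ 0.039   0.0001 -0.0002] turn [0.16 0.12 0.01]
```

Threaded over the tip without contact. Continuing down.

Call:
move_arm(plan=[[0, 0.01, 0, 0, 0, 0, 0], [0, 0.02, 0, 0, 0, 0, 0], [0, 0.028, 0, 0, 0, 0, 0], [0, 0.034, 0, 0, 0, 0, 0], [0, 0.035, 0, 0, 0, 0, 0]])

```text
t: 6.6
position: [0.6123, -0.061, 0.0216]
orientation: [2.218, 0.003, -2.222]
wrist_force: [-0.0, -0.5, -1.7]
finger_gap: 0.423
```

```bash
python3 go.py .6124 -.0611 .0175 90
```

```text
t 6.6 pos [ 0.6123 -0.061   0.0216] yaw -89.84 tilt [-1.0e+00 -1.0e-04  1.8e-03] F [-0.  -0.5 -1.7] T [-0.01  0.04 -0.03] gap 0.423 q [ 0.23  0.66 -0.29  1.77  0.26  0.75 -1.76]
shift [ 0.0041  0.0001 -0.0001] turn [0.16 0.1  0.  ]
```

Call:
move_arm(plan=[[0, 0.0015, 0, 0, 0, 0, 0], [0, 0.003, 0, 0, 0, 0, 0], [0, 0.0042, 0, 0, 0, 0, 0], [0, 0.0042, 0, 0, 0, 0, 0]])

```text
t: 7.1
position: [0.6126, -0.0611, 0.0181]
orientation: [2.219, 0.003, -2.221]
wrist_force: [0.1, 0.0, -1.6]
finger_gap: 0.421
```

```bash
python3 go.py .6124 -.0611 .0175 90
```

```text
t 7.1 pos [ 0.6126 -0.0611  0.0181] yaw -89.85 tilt [-1.e+00  1.e-04  8.e-04] F [ 0.1  0.  -1.6] T [-0.02  0.04  0.01] gap 0.421 q [ 0.23  0.66 -0.29  1.78  0.26  0.74 -1.77]
shift [0.0006 0.     0.0002] turn [ 0.15  0.05 -0.  ]
```

Call:
move_arm(plan=[[0, 0.0008, 0, 0, 0, 0, 0], [0, 0.0016, 0, 0, 0, 0, 0], [0, 0.0016, 0, 0, 0, 0, 0]])

```text
t: 7.48
position: [0.6127, -0.0611, 0.0174]
orientation: [2.219, 0.003, -2.221]
wrist_force: [-3.0, -0.1, 7.2]
finger_gap: 0.424
```

```bash
python3 go.py .6124 -.0611 .0175 90
```

```text
t 7.47 pos [ 0.6127 -0.0611  0.0174] yaw -89.85 tilt [-1.e+00  3.e-04  5.e-04] F [-3.  -0.1  7.2] T [0.02 0.57 0.05] gap 0.424 q [ 0.23  0.66 -0.29  1.78  0.26  0.74 -1.77]
shift [-0.0001  0.      0.0003] turn [ 0.15  0.03 -0.02]
```

Contact at 7 N at the height expected for seating. Releasing.

Call:
move_arm(plan=[[1, 0, 0, 0, 0, 0, 0], [1, -0.001, 0, 0, 0, 0, 0], [1, -0.001, 0, 0, 0, 0, 0], [1, -0.001, 0, 0, 0, 0, 0]])

```text
t: 7.98
position: [0.6126, -0.0611, 0.0174]
orientation: [2.219, 0.003, -2.221]
wrist_force: [0.5, 1.0, -0.2]
finger_gap: 1.0
```

```bash
python3 go.py .6124 -.0611 .0175 90
```

```text
t 7.97 pos [ 0.6126 -0.0611  0.0174] yaw -89.85 tilt [-1.e+00 -0.e+00  9.e-04] F [ 0.5  1.  -0.2] T [ 0.02 -0.01  0.04] gap 1.0 q [ 0.23  0.66 -0.29  1.78  0.26  0.74 -1.77]
shift [-0.0001  0.      0.0002] turn [ 0.15  0.05 -0.  ]
```

Call:
move_arm(plan=[[1, -0.03, 0, 0, 0, 0, 0], [1, -0.08, 0, 0, 0, 0, 0], [1, -0.13, -0.01, 0.005, -8, 0, 0], [1, -0.14, -0.05, 0.02, -17, 0, 0], [1, -0.14, -0.1, 0.045, -26, 0, 0]])

```text
t: 8.6
position: [0.5684, 0.0389, 0.159]
orientation: [1.969, 0.458, -1.964]
wrist_force: [0.7, 2.3, -1.0]
finger_gap: 0.998
```

```bash
python3 go.py .4907 .2158 .15 -5.6
```

```text
t 8.6 pos [0.5684 0.0389 0.159 ] yaw -63.71 tilt [-1.      0.0013 -0.0022] F [ 0.7  2.3 -1. ] T [0.08 0.02 0.  ] gap 0.998 q [ 0.21  0.44 -0.48  1.79  0.24  0.97 -1.48]
shift [ 0.0087 -0.193  -0.0087] turn [-58.11  -0.08  -0.13]
```

Call:
move_arm(plan=[[1, 0, -0.038, -0.002, -10, 0, 0], [1, 0, -0.077, -0.004, -20, 0, 0], [1, 0, -0.115, -0.005, -30, 0, 0], [1, 0, -0.155, -0.007, -40, 0, 0], [1, 0, -0.193, -0.009, -50, 0, 0]])

```text
t: 9.22
position: [0.49, 0.2171, 0.1577]
orientation: [1.381, 1.088, -1.381]
wrist_force: [-0.4, 0.9, 1.2]
finger_gap: 0.996
```

Call:
move_arm(plan=[[1, 0, 0, 0, -8, 0, 0], [1, 0, 0, 0, -8, 0, 0]])

```text
t: 9.48
position: [0.4904, 0.2161, 0.1574]
orientation: [1.284, 1.16, -1.285]
wrist_force: [0.3, -1.1, 0.6]
finger_gap: 0.998
```

```bash
python3 - <<'E'
from h import *
snap('side','side4'); snap('top','top4')
import cv2
for n in('side','top'):
    p=cv2.imread(f'pics/{n}4.png')
    a=p[150:420,200:400] if n=='side' else p[160:290,180:420]
    cv2.imwrite(f'pics/{n}4c.png',cv2.resize(a,None,fx=2.2 if n=='side' else 3.2,fy=2.2 if n=='side' else 3.2,interpolation=cv2.INTER_CUBIC))
E
python3 go.py .4907 .2158 .15 -5.6
```

```text
t 9.57 pos [0.4908 0.2154 0.1574] yaw -6.09 tilt [-1.e+00 -1.e-03  4.e-04] F [ 0.4 -0.3 -0.2] T [-0.02 -0.05  0.01] gap 0.998 q [ 0.08  0.45 -0.76  1.86  0.37  0.98 -0.94]
shift [ 0.0074 -0.0001 -0.0004] turn [-0.49  0.02  0.06]
```

View pics/side4c.png

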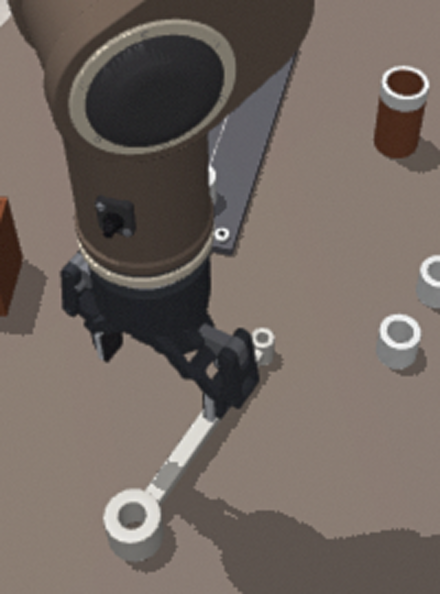

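View pics/top4c.png

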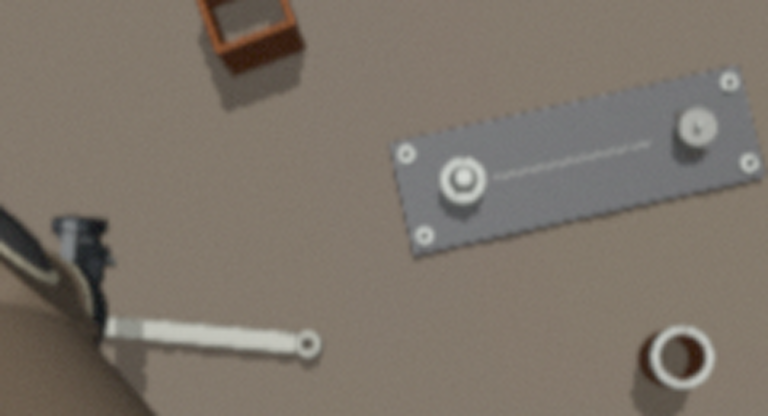

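The sleeve stands on the pin at top crop (463,180), flat and around the tip. The lever still lies with its eye at top crop (308,344), and the open gripper is over its arm. Checking the sleeve height and refining the lever axis.

```bash
python3 - <<'E'
from fine import *
p,d,c=load('top'); X=pts(d,c)
print('sleeve rim z'); P,_=near('top',.6115,-.0618,.022,.03,.06); r=np.hypot(P[:,0]-.6115,P[:,1]+.0618); Q=P[r>.012]; print(len(Q),np.median(Q[:,2]),Q.mean(0))
A=np.c_[Q[:,:2]-Q[:,:2].mean(0),np.ones(len(Q))]; k=np.abs(Q[:,2]-np.median(Q[:,2]))<.006; print('tilt slope',np.linalg.lstsq(A[k],Q[k,2],rcond=None)[0])
P0,_=near('top',.0,0,0,0,0)
z=np.load('last_top.npz')
import cv2
t0=cv2.imread('pics/top0.png'); s0=cv2.imread('pics/side0.png')
for n,im in(('top',t0),('side',s0)):
    c=env.camera_params(n)
    big=cv2.resize(im,None,fx=8,fy=8,interpolation=cv2.INTER_CUBIC).mean(-1)
    # outline of bright lever on known background -> hub centroid, eye centroid by bore darkness
    for nm,xyz in(('hub',(.496,.2695,.04)),('eye',(.4766,.0705,.032))):
        uv=proj(c,xyz)[0]; print(n,nm,uv.round(1))
    a=im[250:276,190:285] if n=='top' else im[295:410,240:330]
    f=8 if n=='top' else 5
    cv2.imwrite(f'pics/lev_{n}.png',cv2.resize(a,None,fx=f,fy=f,interpolation=cv2.INTER_CUBIC))
E
```

```text
sleeve rim z
99 0.04623583811804077 [ 0.60946521 -0.0607579   0.04603317]
tilt slope [ 0.00296194 -0.0005257   0.04655467]
top hub [201.1 260.8]
top eye [275.7 267.4]
side hub [259.7 384.5]
side eye [318.9 303.5]
```

View pics/lev_top.png

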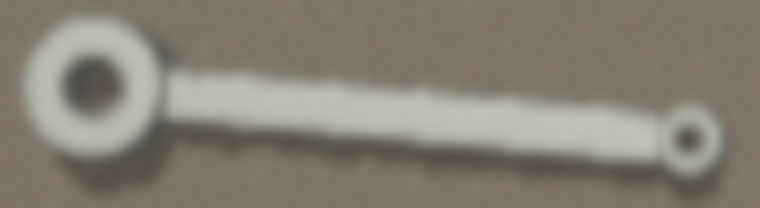

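View pics/lev_side.png

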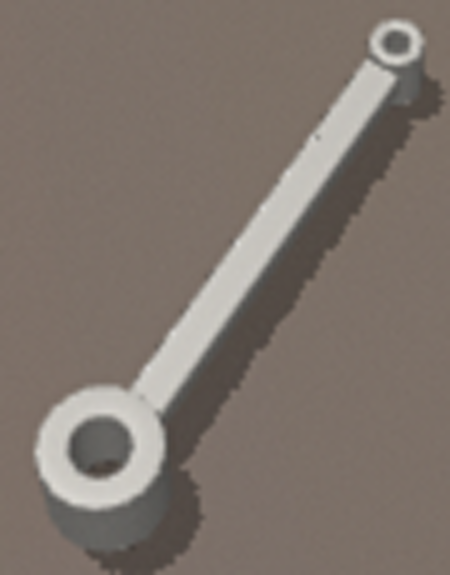

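Call:
move_arm(plan=[[1, 0.02, 0, -0.0003, 0.5, 0, 0], [1, 0.05, 0, -0.0003, 0.5, 0, 0], [1, 0.08, 0, -0.0003, 0.5, 0, 0], [1, 0.11, 0, -0.0003, 0.5, 0, 0], [1, 0.115, 0, -0.0003, 0.5, 0, 0]])

```text
t: 10.2
position: [0.4896, 0.2151, 0.0409]
orientation: [1.289, 1.155, -1.296]
wrist_force: [0.1, 0.3, 1.0]
finger_gap: 1.002
```

```bash
python3 go.py .4913 .2158 .003 -5.54
```

```text
t 10.2 pos [0.4896 0.2151 0.0409] yaw -6.51 tilt [-1.     -0.0036  0.0021] F [0.1 0.3 1. ] T [ 0.04 -0.03 -0.01] gap 1.002 q [-0.01  0.6  -0.65  1.95  0.52  0.77 -1.07]
shift [ 0.0379  0.0017 -0.001 ] turn [-0.97  0.12  0.21]
```

Call:
move_arm(plan=[[1, 0.005, 0.0017, -0.001, -1, 0.1, 0.2], [1, 0.02, 0.0017, -0.001, -1, 0.1, 0.2], [1, 0.03, 0.0017, -0.001, -1, 0.1, 0.2], [1, 0.03, 0.0017, -0.001, -1, 0.1, 0.2]])

```text
t: 10.7
position: [0.4917, 0.2168, 0.0118]
orientation: [1.279, 1.163, -1.276]
wrist_force: [0.7, 0.6, 0.4]
finger_gap: 1.0
```

```bash
python3 go.py .4913 .2158 .003 -5.54
```

```text
t 10.7 pos [0.4917 0.2168 0.0118] yaw -5.35 tilt [-1.0e+00  1.4e-03 -9.0e-04] F [0.7 0.6 0.4] T [0.04 0.01 0.02] gap 1.0 q [-0.03  0.65 -0.62  1.96  0.57  0.71 -1.1 ]
shift [ 0.0088 -0.0003  0.0011] turn [ 0.19 -0.05 -0.08]
```

Call:
move_arm(plan=[[1, 0.004, -0.0003, 0.001, 0.2, 0, 0], [1, 0.0085, -0.0003, 0.001, 0.2, 0, 0], [1, 0.0085, -0.0003, 0.001, 0.2, 0, 0]], force=30)

```text
t: 11.08
position: [0.4917, 0.2161, 0.0038]
orientation: [1.282, 1.161, -1.278]
wrist_force: [-0.6, -0.2, -0.0]
finger_gap: 1.001
```

```bash
python3 go.py .4913 .2158 .003 -5.54
```

```text
t 11.07 pos [0.4917 0.2161 0.0038] yaw -5.55 tilt [-1.      0.0023 -0.0014] F [-0.6 -0.2 -0. ] T [ 0.02 -0.   -0.  ] gap 1.001 q [-0.04  0.66 -0.61  1.96  0.58  0.7  -1.11]
shift [ 0.0008 -0.0004  0.0003] turn [-0.01 -0.08 -0.13]
```

Call:
move_arm(plan=[[0, 0, 0, 0, 0, 0, 0], [0, 0, 0, 0, 0, 0, 0], [0, 0, 0, 0, 0, 0, 0], [0, 0, 0, 0, 0, 0, 0], [0, 0, 0, 0, 0, 0, 0]], force=30)

```text
t: 11.7
position: [0.4918, 0.2162, 0.0042]
orientation: [1.283, 1.161, -1.277]
wrist_force: [-0.2, -1.0, 2.9]
finger_gap: 0.179
```

```bash
python3 go.py .4913 .2158 .003 -5.54
```

```text
t 11.7 pos [0.4918 0.2162 0.0042] yaw -5.55 tilt [-1.      0.0027 -0.0016] F [-0.2 -1.   2.9] T [-0.05  0.28  0.01] gap 0.179 q [-0.04  0.66 -0.61  1.96  0.58  0.7  -1.11]
shift [ 0.0012 -0.0004  0.0005] turn [-0.01 -0.09 -0.15]
```

Gripped at gap 0.179, as expected for the 16 mm arm. Raising the grip force, then a small test lift.

Call:
move_arm(plan=[[0, 0, 0, 0, 0, 0, 0], [0, 0, 0, 0, 0, 0, 0], [0, -0.005, 0, 0, 0, 0, 0], [0, -0.015, 0, 0, 0, 0, 0], [0, -0.015, 0, 0, 0, 0, 0]], force=100)

```text
t: 12.32
position: [0.4922, 0.2163, 0.0197]
orientation: [1.284, 1.161, -1.277]
wrist_force: [-0.2, 0.9, -5.5]
finger_gap: 0.165
```

```bash
python3 go.py .4913 .2158 .13 -5.54;  python3 - <<'E'
from fine import *
snap('side','side5'); snap('top','top5')
a=cv2.imread('pics/side5.png')[270:420,220:350]; cv2.imwrite('pics/side5c.png',cv2.resize(a,None,fx=4,fy=4,interpolation=cv2.INTER_CUBIC))
E
```

```text
t 12.32 pos [0.4922 0.2163 0.0197] yaw -5.56 tilt [-1.      0.0036 -0.0023] F [-0.2  0.9 -5.5] T [ 0.03 -0.01 -0.01] gap 0.165 q [-0.03  0.63 -0.63  1.96  0.56  0.72 -1.09]
shift [-0.1103 -0.0005  0.0004] turn [-0.02 -0.13 -0.2 ]
```

View pics/side5c.png

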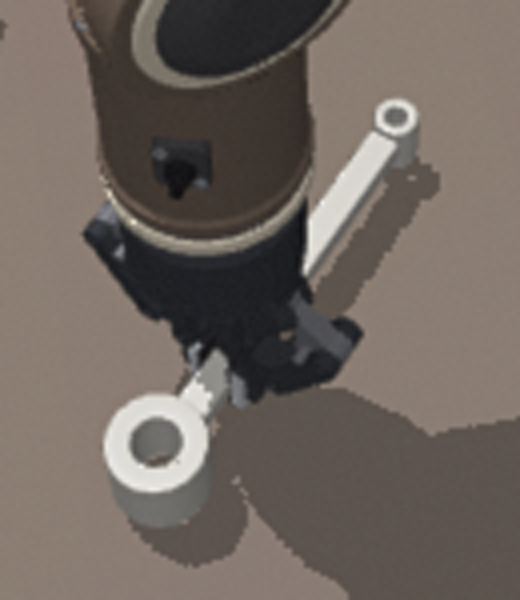

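Lifted 15 mm: the wrist reads about -5.5 N with almost no moment, and hub (crop 155,440) and eye (395,117) rose together. Now up and over.

Call:
move_arm(plan=[[0, -0.02, 0, 0, 0, 0, 0], [0, -0.045, 0, 0, 0, 0, 0], [0, -0.075, 0, 0, 0, 0, 0], [0, -0.1, 0, 0, 0, 0, 0], [0, -0.105, 0, 0, 0, 0, 0]])

```text
t: 13.05
position: [0.4924, 0.2167, 0.1265]
orientation: [1.285, 1.159, -1.274]
wrist_force: [0.5, -0.8, -6.1]
finger_gap: 0.166
```

```bash
python3 go.py .6232 -.1140 .125 12.13
```

```text
t 13.05 pos [0.4924 0.2167 0.1265] yaw -5.54 tilt [-1.      0.006  -0.0032] F [ 0.5 -0.8 -6.1] T [-0.   -0.   -0.04] gap 0.166 q [ 0.06  0.49 -0.74  1.89  0.41  0.92 -0.97]
shift [0.0014 0.1621 0.3165] turn [-17.67  -0.13  -0.37]
```

Call:
move_arm(plan=[[0, 0, 0.01, 0.02, -1, 0, 0], [0, 0, 0.03, 0.055, -4, 0, 0], [0, 0, 0.05, 0.095, -7, 0, 0], [0, 0, 0.07, 0.135, -10, 0, 0], [0, 0, 0.09, 0.175, -12, -0.05, -0.15]])

```text
t: 13.68
position: [0.564, 0.0316, 0.1234]
orientation: [1.125, 1.262, -1.125]
wrist_force: [0.5, 0.8, -7.1]
finger_gap: 0.159
```

```bash
python3 go.py .6232 -.1140 .125 12.13
```

```text
t 13.68 pos [0.564  0.0316 0.1234] yaw 6.54 tilt [-1.e+00 -9.e-04 -5.e-04] F [ 0.5  0.8 -7.1] T [ 0.03 -0.1   0.03] gap 0.159 q [ 0.42  0.54 -0.75  1.82  0.45  0.96 -0.41]
shift [-0.0017  0.0422  0.1514] turn [-5.59 -0.03  0.05]
```

Call:
move_arm(plan=[[0, 0, 0.01, 0.035, -1.5, 0, 0], [0, 0, 0.02, 0.07, -3, 0, 0], [0, 0, 0.028, 0.1, -4, 0, 0], [0, 0, 0.034, 0.12, -5, 0, 0], [0, 0, 0.036, 0.13, -5.4, 0, 0]])

```text
t: 14.3
position: [0.6142, -0.0935, 0.123]
orientation: [1.056, 1.301, -1.057]
wrist_force: [0.6, 0.5, -6.6]
finger_gap: 0.165
```

Call:
move_arm(plan=[[0, 0, 0, 0, 0, 0, 0], [0, 0, 0, 0, 0, 0, 0]])

```text
t: 14.55
position: [0.6141, -0.0905, 0.1239]
orientation: [1.055, 1.302, -1.054]
wrist_force: [-0.1, -0.4, -5.3]
finger_gap: 0.161
```

```bash
python3 go.py .6232 -.1140 .0882 12.13
```

```text
t 14.55 pos [ 0.6141 -0.0905  0.1239] yaw 11.93 tilt [-1.      0.     -0.0013] F [-0.1 -0.4 -5.3] T [0.06 0.01 0.01] gap 0.161 q [ 0.58  0.63 -0.74  1.68  0.48  1.03 -0.11]
shift [0.0356 0.004  0.0249] turn [-0.2  -0.07 -0.  ]
```

Call:
move_arm(plan=[[0, 0, 0.002, 0.012, 0, 0, 0], [0, 0.005, 0.004, 0.025, -0.2, 0, 0], [0, 0.012, 0.004, 0.025, -0.2, 0, 0], [0, 0.02, 0.004, 0.025, -0.2, 0, 0], [0, 0.02, 0.004, 0.025, -0.2, 0, 0]])

```text
t: 15.18
position: [0.6228, -0.1151, 0.1028]
orientation: [1.053, 1.304, -1.053]
wrist_force: [-0.5, 0.2, -5.9]
finger_gap: 0.161
```

```bash
python3 go.py .6232 -.1140 .0882 12.13;  python3 - <<'E'
from fine import *
snap('side','side6'); snap('top','top6')
a=cv2.imread('pics/side6.png')[150:280,220:360]; cv2.imwrite('pics/side6c.png',cv2.resize(a,None,fx=4.5,fy=4.5,interpolation=cv2.INTER_CUBIC))
a=cv2.imread('pics/top6.png')[160:260,280:430]; cv2.imwrite('pics/top6c.png',cv2.resize(a,None,fx=4.5,fy=4.5,interpolation=cv2.INTER_CUBIC))
E
```

```text
t 15.18 pos [ 0.6228 -0.1151  0.1028] yaw 12.09 tilt [-1.     -0.0014 -0.0015] F [-0.5  0.2 -5.9] T [-0.    0.04  0.01] gap 0.161 q [ 0.6   0.67 -0.72  1.66  0.5   1.01 -0.08]
shift [ 0.0146  0.0006 -0.0009] turn [-0.04 -0.08  0.08]
```

View pics/side6c.png

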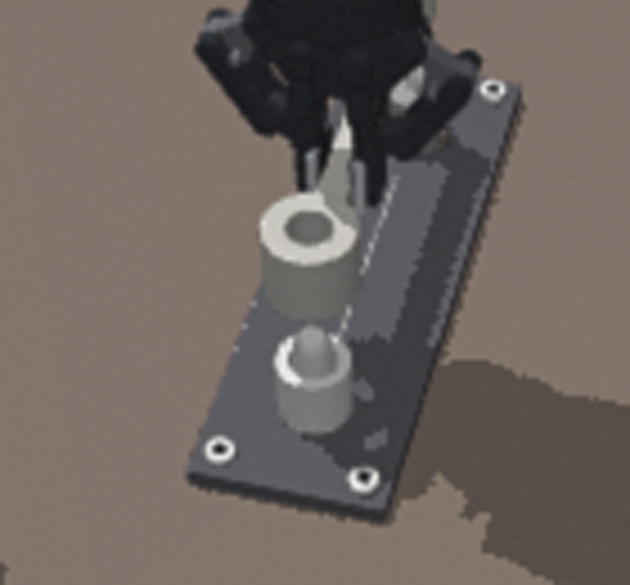

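View pics/top6c.png

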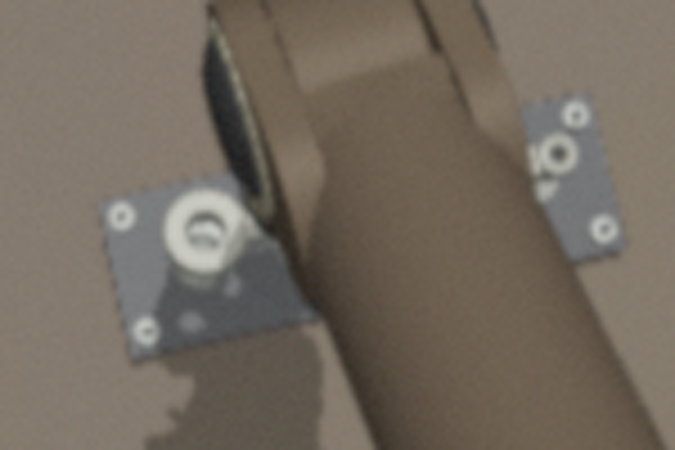

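The hub is over the thick pin and sleeve: side crop (308,230) above the pin tip at (312,335), and top crop (204,230). The eye is at top crop (557,153) over the thin pin. Lowering to the hold height, then measuring.

Call:
move_arm(plan=[[0, 0.004, 0.0005, -0.0008, 0, 0, 0], [0, 0.009, 0.0005, -0.0008, 0, 0, 0], [0, 0.0135, 0.0005, -0.0008, 0, 0, 0], [0, 0.0145, 0.0005, -0.0008, 0, 0, 0], [0, 0.0145, 0.0005, -0.0008, 0, 0, 0]])

```text
t: 15.9
position: [0.6239, -0.1147, 0.0893]
orientation: [1.053, 1.302, -1.053]
wrist_force: [-0.8, 0.6, -5.7]
finger_gap: 0.167
```

```bash
python3 go.py .6232 -.1140 .0882 12.13;  python3 - <<'E'
from fitc import *
snap('side','side7'); snap('top','top7')
a=cv2.imread('pics/side7.png')[150:280,220:360]; cv2.imwrite('pics/side7c.png',cv2.resize(a,None,fx=4.5,fy=4.5,interpolation=cv2.INTER_CUBIC))
a=cv2.imread('pics/top7.png')[160:260,280:430]; cv2.imwrite('pics/top7c.png',cv2.resize(a,None,fx=4.5,fy=4.5,interpolation=cv2.INTER_CUBIC))
for n in('top','side'):
    for nm,x,y,r,a,b in(('hub',.6115,-.0618,.032,.112,.135),('eye',.6535,-.257,.016,.105,.128)):
        P,_=near(n,x,y,r,a,b)
        if len(P)<10: print(n,nm,len(P));continue
        print(n,nm,len(P),'mean',P.mean(0).round(4),'mid',((P.min(0)+P.max(0))/2).round(4),'circ',circ(P).round(4),'zmed',np.median(P[:,2]).round(4))
    c=env.camera_params(n)
    print(n,'pred px hub top',proj(c,[.6115,-.0618,.124]).round(1),'eye top',proj(c,[.6535,-.257,.116]).round(1))
E
```

```text
t 15.9 pos [ 0.6239 -0.1147  0.0893] yaw 12.05 tilt [-1.e+00  2.e-04 -5.e-04] F [-0.8  0.6 -5.7] T [-0.03  0.03 -0.05] gap 0.167 q [ 0.59  0.68 -0.71  1.67  0.52  0.98 -0.1 ]
shift [ 0.0011 -0.0005 -0.0009] turn [-0.08 -0.03 -0.01]
top hub 218 mean [ 0.6116 -0.0628  0.1233] mid [ 0.6117 -0.0646  0.1212] circ [ 0.6113 -0.0623  0.018 ] zmed 0.1237
top eye 62 mean [ 0.6526 -0.2552  0.1143] mid [ 0.6538 -0.2543  0.1129] circ [ 0.6527 -0.2559  0.009 ] zmed 0.1145
top pred px hub top [[325.  211.9]] eye top [[402.3 194.9]]
side hub 350 mean [ 0.6103 -0.0595  0.1225] mid [ 0.6111 -0.0625  0.1201] circ [ 0.6101 -0.0597  0.0182] zmed 0.1242
side eye 33 mean [ 0.6465 -0.2582  0.1138] mid [ 0.6483 -0.2573  0.113 ] circ [ 0.6599 -0.2532  0.0157] zmed 0.1149
side pred px hub top [[288.1 205.6]] eye top [[311.4 147.4]]
```

View pics/side7c.png

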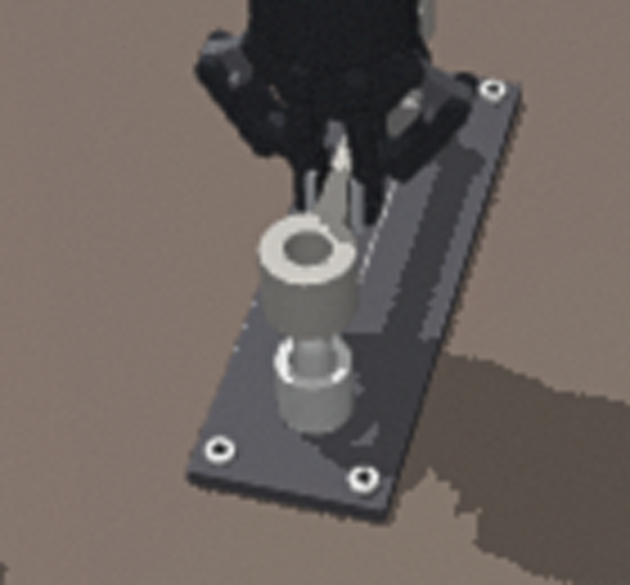

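View pics/top7c.png

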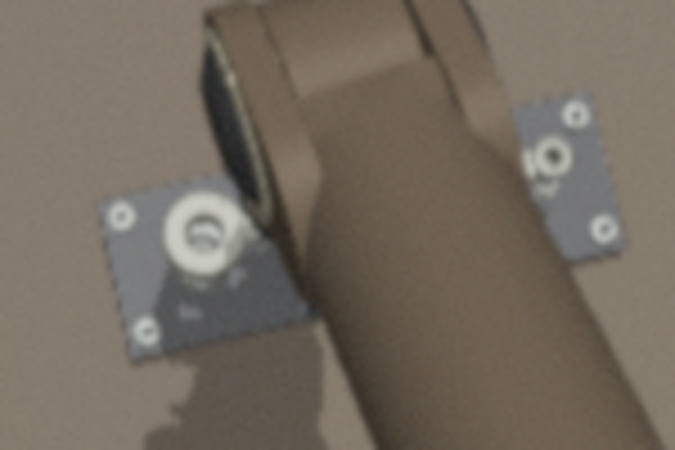

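```bash
python3 - <<'E'
from fine import *
c=env.camera_params('top'); cs=env.camera_params('side')
print('pin tip pred',proj(c,[.6115,-.0618,.064]),'thin',proj(c,[.6535,-.257,.060]),'ped',proj(c,[.6535,-.257,.048]))
a=cv2.imread('pics/top0.png')[190:232,310:412]; cv2.imwrite('pics/pins.png',cv2.resize(a,None,fx=7.5,fy=7.5,interpolation=cv2.INTER_CUBIC))
a=cv2.imread('pics/top7.png')[190:232,310:412]; cv2.imwrite('pics/pins7.png',cv2.resize(a,None,fx=7.5,fy=7.5,interpolation=cv2.INTER_CUBIC))
b=cv2.imread('pics/side7.png')[190:250,270:310]; cv2.imwrite('pics/pins7s.png',cv2.resize(b,None,fx=9,fy=9,interpolation=cv2.INTER_CUBIC))
E
```

```text
pin tip pred [[324.66803438 215.23538421]] thin [[398.40452199 198.77691984]] ped [[397.6176205  199.55672568]]
```

View pics/pins.png

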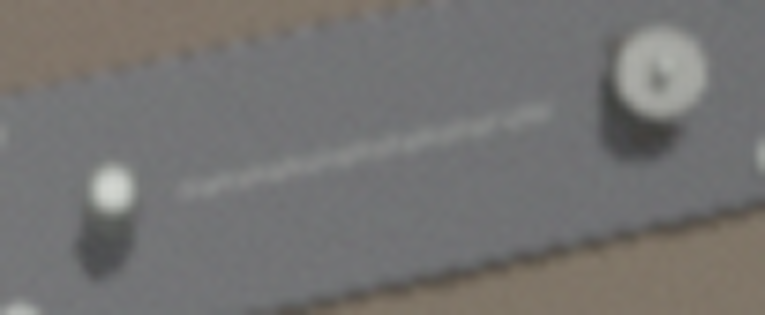

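View pics/pins7.png

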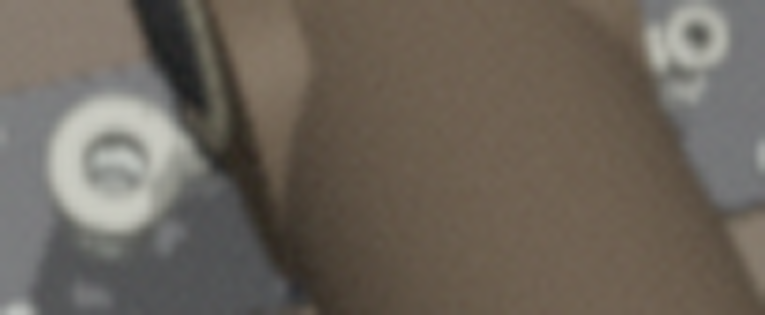

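View pics/pins7s.png

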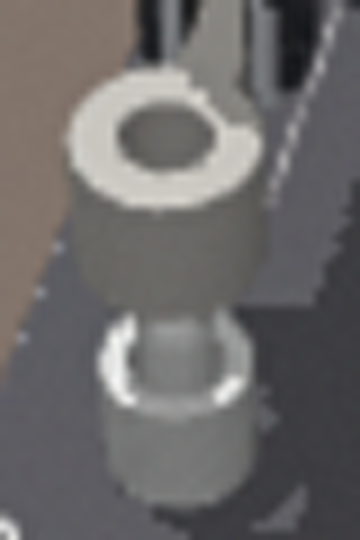

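Top view: the hub centre is at (324.9,211.4). Correcting its predicted pixel by the pin tip's own residual agrees within 0.2 px, about 0.4 mm. The eye and pedestal residuals match as well. A short settle of 1 mm down, then a stillness check.

Call:
move_arm(plan=[[0, 0.001, 0, 0, 0, 0, 0], [0, 0.001, 0, 0, 0, 0, 0], [0, 0.001, 0, 0, 0, 0, 0], [0, 0.001, 0, 0, 0, 0, 0], [0, 0.001, 0, 0, 0, 0, 0]])

```text
t: 16.62
position: [0.6239, -0.1147, 0.0884]
orientation: [1.053, 1.302, -1.053]
wrist_force: [-0.2, -0.6, -6.0]
finger_gap: 0.166
```

Call:
move_arm(plan=[[0, 0, 0, 0, 0, 0, 0], [0, 0, 0, 0, 0, 0, 0], [0, 0, 0, 0, 0, 0, 0], [0, 0, 0, 0, 0, 0, 0], [0, 0, 0, 0, 0, 0, 0]])

```text
t: 17.25
position: [0.6239, -0.1147, 0.0884]
orientation: [1.053, 1.302, -1.052]
wrist_force: [-0.0, 0.4, -6.5]
finger_gap: 0.165
```

```bash
python3 go.py .6232 -.1140 .0882 12.13;  python3 - <<'E'
from fitc import *
snap('side','side8'); snap('top','top8')
print(env.get_obs()['joint_vel'].round(3))
for n in('top','side'):
    for nm,x,y,r,a,b in(('hub',.6115,-.0618,.032,.112,.135),('eye',.6535,-.257,.016,.105,.128),('sleeve',.6115,-.0618,.026,.04,.055)):
        P,_=near(n,x,y,r,a,b)
        if len(P)>5: print(n,nm,len(P),'mean',P.mean(0).round(4),'zmed',np.median(P[:,2]).round(4))
a,b=[cv2.imread(f'pics/side{i}.png').astype(int) for i in(0,8)]
for nm,x,y,z in(('pipe',.4625,-.233,.09),('sq',.755,.117,.095),('hammer',.652,.369,.2),('can',.414,-.43,.187),('s2',.3673,.0125,.036),('s3',.357,-.0665,.036),('s4',.329,-.144,.036)):
    u,v=proj(env.camera_params('side'),[x,y,z])[0].astype(int)
    print(nm,u,v,np.abs(a-b)[v-8:v+9,u-8:u+9].mean().round(1))
E
```

```text
t 17.25 pos [ 0.6239 -0.1147  0.0884] yaw 12.05 tilt [-1.e+00  3.e-04 -4.e-04] F [-0.   0.4 -6.5] T [-0.03  0.01 -0.06] gap 0.165 q [ 0.59  0.68 -0.71  1.67  0.52  0.98 -0.1 ]
shift [ 0.0002 -0.0005 -0.0009] turn [-0.08 -0.02 -0.02]
[-0.    -0.001 -0.001 -0.     0.001  0.    -0.001]
top hub 207 mean [ 0.6113 -0.0622  0.1225] zmed 0.1229
top eye 63 mean [ 0.6526 -0.2552  0.114 ] zmed 0.1142
top sleeve 24 mean [ 0.6151 -0.0611  0.0464] zmed 0.0458
side hub 334 mean [ 0.6104 -0.0597  0.122 ] zmed 0.1234
side eye 31 mean [ 0.6468 -0.2586  0.1137] zmed 0.1143
side sleeve 152 mean [ 0.6079 -0.0554  0.0476] zmed 0.0479
pipe 383 187 4.4
sq 181 251 2.5
hammer 123 353 4.4
can 438 109 5.1
s2 381 300 6.2
s3 399 273 19.9
s4 424 251 25.5
```

View pics/side8.png

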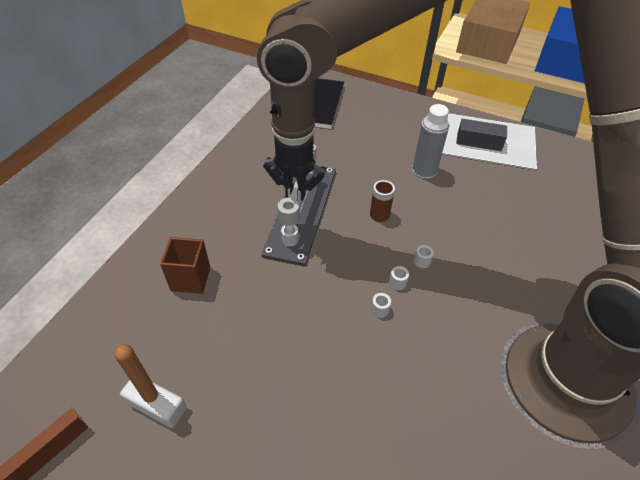

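The lever is held still over the fixture, with its hub at (289,207) and the sleeve seated at (290,235). The bystanders are where they were; the differences at two look-alikes come from the arm's shadow. Handing in.

```bash
python3 -c "
from station import env
print(env.hand_in())"
```

```text
the job is handed in; nothing more can be done
None
```

The sleeve is on the thick pin and released. The lever is gripped at its balance point with 100 N and held over the fixture, and I handed in at about 17.4 s of the 54 s.

**Sleeve:** I took the one farthest from the base, threaded it over the thick pin without contact, and seated it at about 7 N before letting go. Its rim measured 46–48 mm above the bench against the nominal 48 mm, and it looked flat.

**Lever:** The hub underside is about 84 mm above the bench, so it clears the thick pin's tip by about 20 mm.
- **Alignment:** in the top view, hub and eye line up with their pins to about 0.2 px, roughly half a millimetre.
- **Level:** hub and eye heights agree to about 1 mm over the 200 mm, and the wrist showed almost no moment.
- **Still:** joint speeds were about zero.

**Disagreements:**
- **Side depth fits:** they differed from the top view by up to about 2 mm for the hub. For the eye, which is mostly hidden there, they differed by about 6 mm in x. I relied on the silhouettes and the top view instead.
- **Depth on small tops:** it read 1–2 mm low.
- **Bystander check:** two look-alike sleeves showed picture differences, but only because the arm's shadow fell on them. They and the other things stand where they were.

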